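# Find the jar with the loose lid and set it aside

## Robot

A 6-joint arm with a two-finger parallel gripper is mounted at the origin on the work surface. World frame = base frame: x ahead of the robot, y to its left, z up, the work surface at z = 0. Lengths are in m, angles in degrees, forces in N, time in s.
With the tool pointing down it reaches from about 0.275 to 0.725 m from the base axis. Payload 5.6 kg.
Tool frame: the origin (TCP) lies at the very end of the fingers, on their centre line; the grasp point (between the pads) lies 19 mm behind it; z points along the fingers, y is the line along which they close (so a half turn about z gives the same grasp; the last joint's range is limited). The gripper opens to 85 mm and grips with 20 to 120 N. Pads are 22 mm wide; open, the fingers measure 114 mm over their backs; the gripper's body (76 mm by 85 mm) begins 54 mm behind the grasp point. The pads swing forward as they close: fully open they stand 13 mm farther back than shut.
Start: joints at [83.171, 14.616, 6.199, 0, -81.583, -16.306], TCP at [0.216, 0.506, 0.231] pointing down, gripper open.
Joint ranges: [-168.99, 168.99], [-69.2, 112.95], [-62.41, 85.93], [-164.36, 98.24], [-168.68, -3.75], [-174.98, 174.98]. Speed limits (degrees/s): [147.25, 147.25, 180, 180, 180, 180].

## Interface

Orientations are given as [roll, pitch, yaw] about the fixed x, y, z axes, in that order (R = Rz(yaw) Ry(pitch) Rx(roll)).
In Python, from rig import robot gives the robot as it stands. The module is installed in compiled form; this text tells all that it offers.
- The arm moves only by the tool drive_tool, never from a script. Its argument "targets" is one flat list of numbers, 7 for each row, row after row: the shift along the tool's x, y, z in m, then the turn, a rotation vector about the tool's x, y, z in degrees, then the closure, from -1 (fully open) to 1 (shut), so that 0 is half open. In form: [x, y, z, wx, wy, wz, fingers, x, y, z, wx, wy, wz, fingers, ...]. A call has 1 to 5 rows; each row is the pose to reach, as a shift and turn from the pose commanded when the call began, along the tool's axes at that moment; what a row does not reach only later rows make up. A row lasts 1/10 s, in which the tool goes at most 50 mm and 8.59 degrees, less where a joint would pass 70% of its speed; a pose out of reach is approached as far as the arm can. A call with a gripper value outside its range is refused whole. The fingers move at their own pace and stop on an object; "newtons" is the grip in N (left out, the last holds). Time passes only in rows, so rows that repeat a pose let the fingers close. It gives the time, the measured TCP pose, the force, the opening and the grip force at its end, in the units of the state.
- robot.get_state(): the state, without advancing time (a new reading comes with each control period).
- robot.get_image(name): name is "scene" or "top" or "wrist"; returns the picture (480x640x3 uint8, red, green, blue); there is no depth.
- robot.calibration(name): a dict with "mtx" (3x3 intrinsics, pixels), "position" and "orientation" of the camera in the world; the wrist camera has in their place "mount" (4x4, takes a point from camera to tool coordinates, whose origin is the TCP and whose axes are the flange's). Camera axes: x right, y up, looking along -z (the intrinsics and any distortion apply to the point x, -y, -z); pixel columns grow to the right and rows downward; lengths in m; the calibration is good to about 2 mm. A picture is of the moment at which its call begins: read the wrist's pose just before it. calibration takes no time and is no camera call.
- robot.finish_job(): hands the job in; it is judged then, once.
The state is a dict: "t": time; "joints": joint angles; "joint_velocities": joint speeds; "tau": joint torques, N m; "tcp_pos": TCP position; "tcp_rot": TCP orientation; "wrist_force": force on the tool from outside, world axes, zero at the start; "wrist_torque": the same for the moment, N m; "width": finger opening in m; "gripper_force": force on a finger pad.
Only numpy, scipy, OpenCV 4.12 (cv2) and the standard library are available. Lean on these libraries where they do the work, as an engineer would, in place of code of your own. Each camera call takes 0.05 s, during which the arm holds its last target. There are 200 camera calls.

## Task

One of the three square jars in the leaning rack has a loose screw lid: twist the lids in the unscrewing direction until you find the one that gives, and turn it at least 20 degrees while its jar is still in the rack. Then lift that jar out, set it down gently, upright, on the floor of the plywood tray and let go, leaving its lid turned as it is. Leave the two good jars in their nests, and the tin and the round jar where they stand.

Things in the scene. Friction and masses are not known exactly. Their poses are not given: they have to be found in the camera images.
- rack: plywood rack on a dark base, fixed on the table, 360 mm long along its own y and 130 mm deep. Its nest block leans 0.52 rad (30 degrees) towards the rack's -x side (the robot's side when yaw is 0), with three square nests in a row along its y, 110 mm apart, 52 mm square and 30 mm deep along the lean. Origin: centre of the underside; z up. Lid tops stand about 122 mm above the table
- tray_in (a point): centre of the inner floor of the shallow plywood returns tray, fixed on the table; inside 158 mm (its x) by 198 mm (its y), walls 6 mm thick, rim 35 mm above the table; floor 6 mm above the table. A tin stands near its -y end; the +y half is free
- tin: plain steel tin, 62 mm across, 50 mm high, standing in the tray 60 mm from the tray centre towards the tray's -y end; origin at the centre of its underside; stays there
- honey: round amber glass jar with a dark lid, 60 mm across, 75 mm high, standing alone on the table between rack, tray and robot; origin at the centre of its underside; a bystander
- jar_a_lid (a point): middle of the dark steel screw lid (six-sided, 44 mm across flats, 30 mm high; at lid angle 0 two flats face the jar's +y and -y) of one of three look-alike jars in the rack; nests vary. On the jar's axis, 77 mm above the jar's underside, 98 mm above the table in the rack. Axes are the jar's: z along its axis out of the lid, leaning as the nests do; y along the rack's y
- jar_a: that jar: amber glass, 50 mm square and 52 mm high, then a 36 mm neck 10 mm high, then the lid, 62 to 92 mm above the underside. Origin at the centre of its underside, axes as at the lid. 0.2 to 0.4 kg; it lifts straight out of its nest along its axis, held by the lid; it can turn some 0.05 rad in the nest
- lid_a (a joint): angle of that lid on its jar, rad, 0 at the start, growing as it is unscrewed (anticlockwise seen from outside, about the jar's +z). A tight lid gives at most 0.02 rad, then holds; the loose one breaks away at about 0.15 N m, turns with that drag, stays where it is left and stops at 1.0 rad
- jar_b_lid (a point): middle of the dark steel screw lid (six-sided, 44 mm across flats, 30 mm high; at lid angle 0 two flats face the jar's +y and -y) of one of three look-alike jars in the rack; nests vary. On the jar's axis, 77 mm above the jar's underside, 98 mm above the table in the rack. Axes are the jar's: z along its axis out of the lid, leaning as the nests do; y along the rack's y
- jar_b: that jar: amber glass, 50 mm square and 52 mm high, then a 36 mm neck 10 mm high, then the lid, 62 to 92 mm above the underside. Origin at the centre of its underside, axes as at the lid. 0.2 to 0.4 kg; it lifts straight out of its nest along its axis, held by the lid; it can turn some 0.05 rad in the nest
- lid_b (a joint): angle of that lid on its jar, rad, 0 at the start, growing as it is unscrewed (anticlockwise seen from outside, about the jar's +z). A tight lid gives at most 0.02 rad, then holds; the loose one breaks away at about 0.15 N m, turns with that drag, stays where it is left and stops at 1.0 rad
- jar_c_lid (a point): middle of the dark steel screw lid (six-sided, 44 mm across flats, 30 mm high; at lid angle 0 two flats face the jar's +y and -y) of one of three look-alike jars in the rack; nests vary. On the jar's axis, 77 mm above the jar's underside, 98 mm above the table in the rack. Axes are the jar's: z along its axis out of the lid, leaning as the nests do; y along the rack's y
- jar_c: that jar: amber glass, 50 mm square and 52 mm high, then a 36 mm neck 10 mm high, then the lid, 62 to 92 mm above the underside. Origin at the centre of its underside, axes as at the lid. 0.2 to 0.4 kg; it lifts straight out of its nest along its axis, held by the lid; it can turn some 0.05 rad in the nest
- lid_c (a joint): angle of that lid on its jar, rad, 0 at the start, growing as it is unscrewed (anticlockwise seen from outside, about the jar's +z). A tight lid gives at most 0.02 rad, then holds; the loose one breaks away at about 0.15 N m, turns with that drag, stays where it is left and stops at 1.0 rad
Things that resemble listed ones, but are neither listed nor needed, are in the scene too. What is shaped like the jar_b but turquoise is not meant.

How it is judged (in metres and radians):
On the way:
1. the loose lid is found: it has been turned by 15 degrees or more with its jar still in its nest (((value of joint lid_a above 0.262 rad and distance of jar_a from where it was at the start of the episode below 0.012 m) or (value of joint lid_b above 0.262 rad and distance of jar_b from where it was at the start of the episode below 0.012 m) or (value of joint lid_c above 0.262 rad and distance of jar_c from where it was at the start of the episode below 0.012 m))), for 0.1 s.
At the end, for the whole second after the job is handed in: The jar whose lid gave stands at rest on the tray floor within the tray's walls, upright within 4.5 degrees, lid still turned by more than 0.15 rad; the other two jars' lids are within 12 mm of where they began, in their nests (((value of joint lid_a above 0.15 rad and angle between jar_a_lid's own z axis and vertical below 0.08 rad and z of jar_a_lid in the frame of tray_in between 0.07 and 0.083 m and x of jar_a_lid in the frame of tray_in between -0.08 and 0.08 m and y of jar_a_lid in the frame of tray_in between -0.1 and 0.1 m and linear speed of jar_a below 0.02 m/s and distance of each of jar_b_lid, jar_c_lid from where it was at the start of the episode below 0.012 m) or (value of joint lid_b above 0.15 rad and angle between jar_b_lid's own z axis and vertical below 0.08 rad and z of jar_b_lid in the frame of tray_in between 0.07 and 0.083 m and x of jar_b_lid in the frame of tray_in between -0.08 and 0.08 m and y of jar_b_lid in the frame of tray_in between -0.1 and 0.1 m and linear speed of jar_b below 0.02 m/s and distance of each of jar_a_lid, jar_c_lid from where it was at the start of the episode below 0.012 m) or (value of joint lid_c above 0.15 rad and angle between jar_c_lid's own z axis and vertical below 0.08 rad and z of jar_c_lid in the frame of tray_in between 0.07 and 0.083 m and x of jar_c_lid in the frame of tray_in between -0.08 and 0.08 m and y of jar_c_lid in the frame of tray_in between -0.1 and 0.1 m and linear speed of jar_c below 0.02 m/s and distance of each of jar_a_lid, jar_b_lid from where it was at the start of the episode below 0.012 m))); the robot touches nothing.
It fails at once if a jar whose lid has not given is pulled out of its nest (moved over 40 mm) ((value of joint lid_a below 0.15 rad and distance of jar_a from where it was at the start of the episode above 0.04 m) or (value of joint lid_b below 0.15 rad and distance of jar_b from where it was at the start of the episode above 0.04 m) or (value of joint lid_c below 0.15 rad and distance of jar_c from where it was at the start of the episode above 0.04 m)).
It fails at once if a jar is dropped into the tray: faster than 0.45 m/s within 30 mm above its floor ((horizontal distance between jar_a_lid and tray_in below 0.13 m and z of jar_a_lid in the frame of tray_in below 0.107 m and linear speed of jar_a above 0.45 m/s) or (horizontal distance between jar_b_lid and tray_in below 0.13 m and z of jar_b_lid in the frame of tray_in below 0.107 m and linear speed of jar_b above 0.45 m/s) or (horizontal distance between jar_c_lid and tray_in below 0.13 m and z of jar_c_lid in the frame of tray_in below 0.107 m and linear speed of jar_c above 0.45 m/s)).
It fails at once if the tin is shifted by more than 20 mm (distance of tin from where it was at the start of the episode above 0.02 m).
It fails at once if the round jar is shifted by more than 20 mm (distance of honey from where it was at the start of the episode above 0.02 m).
It also fails if it takes over 66 s, if anything falls off the work surface, if the arm or the gripper's body presses on something with over 40 N, if the wrist force passes 120 N, or if a joint passes its speed limit or range.

## Working session

There is one attempt and no reset: what is moved stays moved. The work goes in short steps, Python scripts to look and compute and a tool call to move; the robot and the scene stay as the last step left them, time stands still between calls to the robot, and variables do not carry over. Pictures are saved under pics/ and viewed, at most 10 in all, crops included, and the job is handed in when it is done.

Besides the shell and the picture viewer there is one more tool, called after "Call:" as name(argument=value, ...), one argument or row to a line, values as JSON. drive_tool: Moves the arm, as the interface text tells. Its arguments: {"type":"object","properties":{"targets":{"type":"array","items":{"type":"number"}},"newtons":{"type":"number"}},"required":["targets"]}

```bash
mkdir -p pics; python3 - <<'E'
from rig import robot
import cv2,numpy as np
for n in ("top","scene"):
    im=robot.get_image(n); cv2.imwrite(f"pics/{n}.png",im[:,:,::-1])
    c=robot.calibration(n); print(n,c)
print(robot.calibration("wrist")); print(robot.get_state())
E
```

```text
top {'mtx': array([[533.58650125,   0.        , 316.9767574 ],
       [  0.        , 533.58650125, 251.41071184],
       [  0.        ,   0.        ,   1.        ]]), 'position': array([ 0.31311217, -0.06522311,  1.18683741]), 'orientation': array([  7.73618405,  -0.76788658, -90.23772665])}
scene {'mtx': array([[437.91673534,   0.        , 320.88097069],
       [  0.        , 437.91673534, 239.42298294],
       [  0.        ,   0.        ,   1.        ]]), 'position': array([ 1.14145581, -0.44270856,  0.63653274]), 'orientation': array([54.57545587, -0.77393284, 62.64759496])}
{'mtx': array([[422.40196208,   0.        , 316.771128  ],
       [  0.        , 422.40196208, 242.29746533],
       [  0.        ,   0.        ,   1.        ]]), 'mount': array([[ 9.12597495e-04,  9.54110196e-01,  2.99454338e-01,
         7.61307160e-02],
       [ 9.99999532e-01, -9.66653684e-04,  3.23824585e-05,
        -2.33240316e-04],
       [ 3.20365073e-04,  2.99454169e-01, -9.54110632e-01,
        -1.42656234e-01],
       [ 0.00000000e+00,  0.00000000e+00,  0.00000000e+00,
         1.00000000e+00]])}
{'t': 0.1, 'joints': array([ 8.31718566e+01,  1.46511263e+01,  6.13937689e+00, -2.28605750e-02,
       -8.15834010e+01, -1.63055477e+01]), 'joint_velocities': array([-0.03537214, -0.17846175,  0.12074307,  0.07604757, -0.1008155 ,
       -0.00261249]), 'tau': array([-2.04418553e-03, -3.87601554e+01,  2.38475811e+01,  5.37785545e+00,
       -3.72742623e-03,  2.78903642e-06]), 'tcp_pos': array([0.2158756 , 0.50539589, 0.23048515]), 'tcp_rot': array([ 1.79902328e+02, -5.01515446e-03, -2.31370516e+01]), 'wrist_force': array([ 0.18980149,  0.05713506, -0.63432524]), 'wrist_torque': array([ 0.03353958, -0.04628349,  0.00760767]), 'gripper_force': 0.0, 'width': 0.08553509813134576}
```

View pics/top.png

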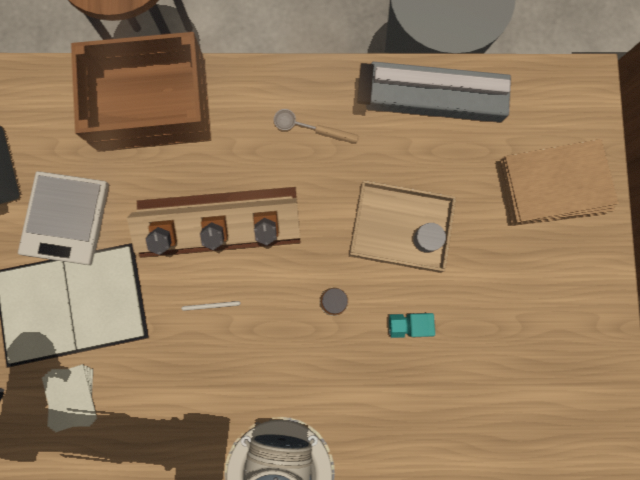

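View pics/scene.png

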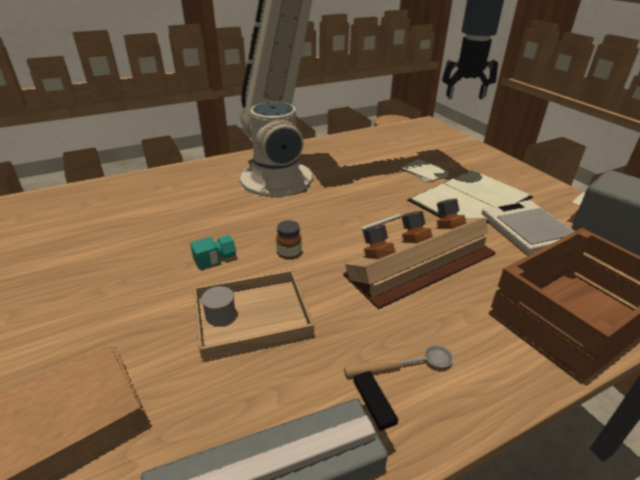

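The top view shows lids at about (160,240), (212,236) and (265,230), the tray spanning (352-450, 185-268) with the tin at (430,237), and the honey jar at (335,301). The scene view shows lids at (375,233), (413,220) and (448,207). The turquoise look-alike, at (412,325) in the top view, is not meant.

```bash
cat > h.py <<'E'
from rig import robot
import cv2,numpy as np
from scipy.spatial.transform import Rotation as R
def rot(rpy): return R.from_euler('xyz',rpy,degrees=True)
def ray(name,p,state=None):
    c=robot.calibration(name); K=c["mtx"]
    d=np.array([(p[0]-K[0,2])/K[0,0],-(p[1]-K[1,2])/K[1,1],-1.])
    if name=="wrist":
        Rt=rot(state["tcp_rot"]).as_matrix(); M=c["mount"]
        o=state["tcp_pos"]+Rt@M[:3,3]; d=Rt@M[:3,:3]@d
    else: o=c["position"]; d=rot(c["orientation"]).apply(d)
    return o,d/np.linalg.norm(d)
def plane(o,d,z): return o+d*(z-o[2])/d[2]
def tri(*rays):
    A=sum(np.eye(3)-np.outer(d,d) for o,d in rays); b=sum((np.eye(3)-np.outer(d,d))@o for o,d in rays)
    p=np.linalg.solve(A,b); return p,[1e3*np.linalg.norm(np.cross(p-o,d)) for o,d in rays]
def blobs(im,box,vmax,smax,amin=60):
    x0,y0,x1,y1=box; h=cv2.cvtColor(im[y0:y1,x0:x1],cv2.COLOR_RGB2HSV)
    m=((h[...,2]<vmax)&(h[...,1]<smax)).astype(np.uint8)
    m=cv2.morphologyEx(m,cv2.MORPH_OPEN,np.ones((3,3),np.uint8))
    n,l,s,c=cv2.connectedComponentsWithStats(m)
    return [(np.round(c[i]+[x0,y0],1).tolist(),s[i].tolist()) for i in range(1,n) if s[i][4]>=amin]
E
python3 - <<'E'
from h import *
T=cv2.imread("pics/top.png")[:,:,::-1];S=cv2.imread("pics/scene.png")[:,:,::-1]
bt=blobs(T,(130,205,300,260),90,90,100); bs=blobs(S,(355,190,475,250),100,90,60)
print(bt);print(bs)
print(T[237,212],T[251,160],T[248,205])
print("honey",blobs(T,(310,280,360,320),90,120))
print("honeyS",blobs(S,(270,215,310,245),90,140))
a=cv2.resize(T[170:280,120:310],None,fx=4,fy=4); b=cv2.resize(S[190:290,340:500],None,fx=4,fy=4)
b=cv2.copyMakeBorder(b,0,0,0,760-b.shape[1],cv2.BORDER_CONSTANT)
t=cv2.resize(T[175:280,340:460],None,fx=4,fy=4)
cv2.imwrite("pics/crop.png",cv2.resize(np.vstack([a,b]),(545,600))[:,:,::-1]); cv2.imwrite("pics/tray.png",t[:,:,::-1])
E
```

```text
[([265.3, 231.5], [125, 14, 21, 25, 382]), ([211.7, 235.9], [71, 18, 22, 26, 407]), ([158.5, 240.8], [17, 23, 24, 25, 438])]
[([447.1, 207.3], [81, 10, 23, 16, 280]), ([413.2, 219.5], [48, 22, 21, 16, 282]), ([375.0, 233.5], [9, 34, 23, 19, 333])]
[81 75 73] [83 77 75] [93 57 39]
honey []
honeyS [([287.9, 229.2], [8, 6, 21, 17, 308])]
```

View pics/crop.png

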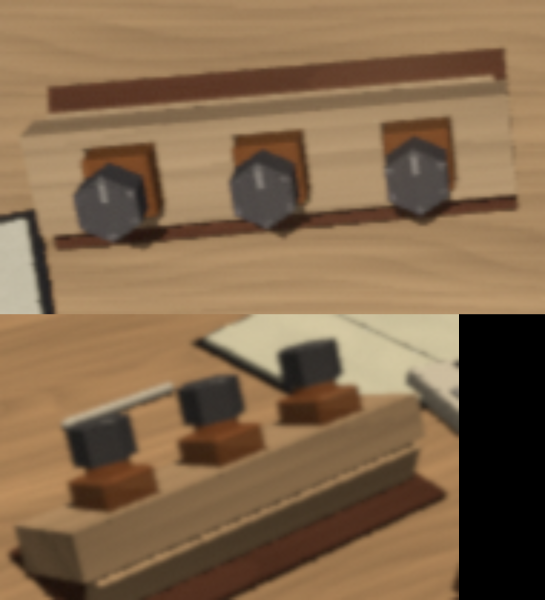

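View pics/tray.png

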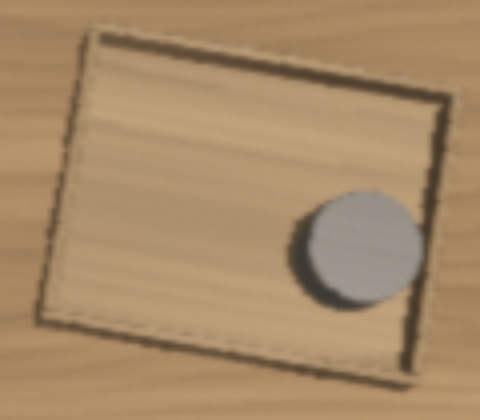

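The crop shows three six-sided dark lids on amber square jars leaning towards the robot. These are the candidates, and the turquoise one is out. The tray's rim corners are at about (363,183), (453,199), (443,270) and (350,255), and its left (+y) half is free.

```bash
python3 - <<'E'
from h import *
bt=[(265.3,231.5),(211.7,235.9),(158.5,240.8)]; bs=[(375,233.5),(413.2,219.5),(447.1,207.3)]
P=[]
for a,b in zip(bt,bs):
    p,r=tri(ray("top",a),ray("scene",b)); P.append(p); print(p.round(4),np.round(r,1), plane(*ray("top",a),.098).round(4))
d=P[2]-P[0]; print("span",np.linalg.norm(d),"yaw",np.degrees(np.arctan2(-d[0],d[1])))
for hz in (.035,):
    c=[plane(*ray("top",q),.035) for q in [(362.8,182.8),(453,199),(443,270),(349.5,255.5)]]
    print(np.round(c,4)); print("centre",np.mean(c,0)); print([np.linalg.norm(c[i]-c[(i+1)%4]).round(4) for i in range(4)])
    e=c[0]-c[1]+c[3]-c[2]; print("tray yaw",np.degrees(np.arctan2(-e[0],e[1])))
    # corner heights from the scene view
print("tray corner two views",tri(ray("top",(349.5,255.5)),ray("scene",(293,275))),tri(ray("top",(453,199)),ray("scene",(204,353))))
print("honey",tri(ray("top",(335,301)),ray("scene",(288,229))))
E
```

```text
[0.5033 0.027  0.0972] [0.8 0.8] [0.5028 0.0262 0.098 ]
[0.4942 0.1372 0.0968] [0.5 0.5] [0.4938 0.1366 0.098 ]
[0.4842 0.2463 0.0948] [0. 0.] [0.4838 0.2455 0.098 ]
span 0.2201616520156339 yaw 4.978101832196243
[[ 0.623  -0.1837  0.035 ]
 [ 0.586  -0.3832  0.035 ]
 [ 0.4281 -0.3553  0.035 ]
 [ 0.4604 -0.1521  0.035 ]]
centre [ 0.52438097 -0.26858913  0.035     ]
[np.float64(0.2029), np.float64(0.1604), np.float64(0.2057), np.float64(0.1657)]
tray yaw -9.75965977975419
tray corner two views (array([ 0.46318217, -0.15243098,  0.01679379]), [np.float64(1.1645962137192), np.float64(1.1645962137192447)]) (array([ 0.59041615, -0.38480711,  0.01958104]), [np.float64(2.7317526441800464), np.float64(2.7317526441800264)])
honey (array([ 0.36082324, -0.11730955,  0.06570916]), [np.float64(0.9829736897928173), np.float64(0.9829736897928293)])
```

```bash
cat >> h.py <<'E'
YAW=5.0
LIDS=np.array([[.503,.0265,.0975],[.494,.137,.0975],[.484,.246,.0975]])
RG=R.from_euler('z',YAW,degrees=True)*R.from_matrix(np.array([[.8660254,0,.5],[0,-1,0],[.5,0,-.8660254]]))
def grasp(i,back=0,over=.020): return LIDS[i]+RG.as_matrix()[:,2]*(over-back)
def go(p,r,s=None,f=-1):
    s=s or robot.get_state(); r0=rot(s["tcp_rot"])
    print("shift",r0.inv().apply(p-s["tcp_pos"]).round(4).tolist(),"turn",np.degrees((r0.inv()*r).as_rotvec()).round(2).tolist(),"t",s["t"])
E
python3 - <<'E'
from h import *
print(grasp(2,.09)); go(grasp(2,.09),RG)
E
```

```text
[0.44913319 0.24294955 0.15812178]
shift [0.3176, 0.1496, 0.0726] turn [7.46, 29.41, -27.46] t 0.1
```

Call:
drive_tool(
  targets=[0.3176,0.1496,0.0726,7.46,29.41,-27.46,-1,0.3176,0.1496,0.0726,7.46,29.41,-27.46,-1,0.3176,0.1496,0.0726,7.46,29.41,-27.46,-1,0.3176,0.1496,0.0726,7.46,29.41,-27.46,-1,0.3176,0.1496,0.0726,7.46,29.41,-27.46,-1],
)

```text
t: 0.6
tcp_pos: [0.3783, 0.3217, 0.1797]
tcp_rot: [180.0, -30.2, 5.4]
wrist_force: [3.5, -0.5, 1.2]
width: 0.0855
gripper_force: 0.0
```

```bash
python3 - <<'E'
from h import *
s=robot.get_state();print(s["tcp_pos"],s["tcp_rot"],s["joints"]); go(grasp(2,.09),RG)
E
```

```text
[0.37832234 0.32174193 0.17966944] [179.96757649 -30.17942568   5.41547949] [ 76.15707089  -3.38253595 -42.39007941  39.90513099 -47.73689435
  -7.36420782]
shift [0.0437, 0.0851, 0.0504] turn [-0.18, -0.18, 0.36] t 0.6
```

Call:
drive_tool(
  targets=[0.044,0.085,0.05,0,0,0,-1,0.044,0.085,0.05,0,0,0,-1,0.044,0.085,0.05,0,0,0,-1,0.044,0.085,0.05,0,0,0,-1],
)

```text
t: 1.0
tcp_pos: [0.4496, 0.2414, 0.1587]
tcp_rot: [-180.0, -30.0, 4.7]
wrist_force: [-0.4, 0.7, 0.2]
width: 0.0852
gripper_force: 0.0
```

```bash
python3 - <<'E'
from h import *
s=robot.get_state(); im=robot.get_image("wrist"); cv2.imwrite("pics/w1.png",im[:,:,::-1])
np.save("s1.npy",np.r_[s["tcp_pos"],s["tcp_rot"]])
print(s["tcp_pos"],s["tcp_rot"],s["joints"],s["wrist_torque"]); go(grasp(2),RG,s)
print(blobs(im,(0,0,640,480),90,90,500))
# projected expected lid tops
c=robot.calibration("wrist");Rt=rot(s["tcp_rot"]).as_matrix()
for L in LIDS:
    for h in (0,.015):
        q=np.linalg.inv(c["mount"])@np.r_[Rt.T@(L-RG.as_matrix()[:,2]*h-s["tcp_pos"]),1]; print((c["mtx"]@[q[0]/-q[2],-q[1]/-q[2],1])[:2].round(0))
E
```

```text
[0.44963633 0.24139483 0.15867325] [-179.95541051  -29.99849569    4.74962694] [ 58.77961995  -3.56204523 -46.43660675  42.93439715 -36.39719295
   3.14936371] [-0.07040701  1.46148204  0.0193883 ]
shift [-0.0006, -0.0017, 0.0903] turn [0.08, 0.0, -0.22] t 1.0
[([114.5, 201.7], [68, 86, 90, 229, 2443]), ([315.4, 260.3], [272, 207, 87, 105, 6760]), ([523.4, 258.7], [469, 206, 112, 105, 7740]), ([193.9, 291.1], [143, 259, 69, 86, 1411]), ([518.3, 438.9], [429, 374, 167, 106, 8752]), ([113.3, 440.0], [36, 377, 172, 103, 9432]), ([621.7, 424.0], [594, 398, 46, 67, 1385]), ([14.4, 422.9], [0, 400, 40, 61, 1162]), ([211.0, 437.5], [203, 401, 18, 73, 964]), ([319.3, 457.1], [276, 450, 94, 14, 584])]
[726. 259.]
[754. 269.]
[519. 259.]
[533. 269.]
[315. 260.]
[314. 270.]
```

View pics/w1.png

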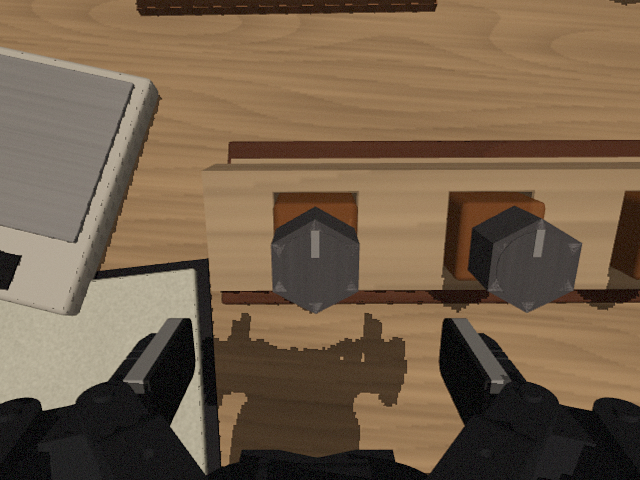

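The wrist view shows the leftmost lid at (315,260), exactly where it was predicted, with its flats square to the fingers. I'm moving in.

Call:
drive_tool(
  targets=[0,-0.0017,0.04,0,0,-0.2,-1,0,-0.0017,0.07,0,0,-0.2,-1,0,-0.0017,0.09,0,0,-0.2,-1,0,-0.0017,0.09,0,0,-0.2,-1,0,-0.0017,0.09,0,0,-0.2,-1],
)

```text
t: 1.55
tcp_pos: [0.4939, 0.2498, 0.0817]
tcp_rot: [180.0, -30.1, 5.2]
wrist_force: [0.3, 0.1, -0.3]
width: 0.0851
gripper_force: 0.0
```

Call:
drive_tool(
  targets=[0,0,0,0,0,0,1,0,0,0,0,0,0,1,0,0,0,0,0,0,1,0,0,0,0,0,0,1,0,0,0,0,0,0,1],
  newtons=40,
)

```text
t: 2.05
tcp_pos: [0.494, 0.2485, 0.0826]
tcp_rot: [179.9, -30.2, 5.1]
wrist_force: [-4.9, -4.9, 6.5]
width: 0.0439
gripper_force: 41.5
```

Call:
drive_tool(
  targets=[0,0,0,0,0,0,1,0,0,0,0,0,0,1],
)

```text
t: 2.25
tcp_pos: [0.494, 0.2485, 0.0826]
tcp_rot: [179.9, -30.2, 5.1]
wrist_force: [-4.5, -4.8, 7.3]
width: 0.0433
gripper_force: 41.5
```

```bash
python3 - <<'E'
from h import *
s=robot.get_state()
z=-rot(s["tcp_rot"]).as_matrix()[:,2]
print({k:np.round(v,4).tolist() for k,v in s.items()}, "axial torque",z@s["wrist_torque"]); go(grasp(2),RG,s)
E
```

```text
{'t': 2.25, 'joints': [43.7473, 6.2187, -53.155, 71.8184, -19.3347, -15.4812], 'joint_velocities': [-0.0143, 0.132, 0.1119, 0.0374, 0.0267, -0.1082], 'tau': [1.405, -20.9812, 18.3424, 1.7362, 1.1641, -0.003], 'tcp_pos': [0.494, 0.2485, 0.0826], 'tcp_rot': [179.9455, -30.1622, 5.0971], 'wrist_force': [-4.5284, -4.8204, 7.3215], 'wrist_torque': [-1.5666, 1.5672, -0.8582], 'gripper_force': 41.49, 'width': 0.0433} axial torque -0.026305467204004753
shift [-0.0014, 0.0016, 0.002] turn [0.01, -0.16, 0.08] t 2.25
```

Call:
drive_tool(
  targets=[0,0,0,0,0,-2,1,0,0,0,0,0,-4,1,0,0,0,0,0,-6,1,0,0,0,0,0,-6,1,0,0,0,0,0,-6,1],
)

```text
t: 2.75
tcp_pos: [0.4945, 0.2476, 0.0826]
tcp_rot: [176.6, -30.0, 11.7]
wrist_force: [0.6, -4.6, 4.9]
width: 0.0435
gripper_force: 44.7
```

```bash
cat > st.py <<'E'
from h import *
s=robot.get_state(); Rt=rot(s["tcp_rot"]); z=-Rt.as_matrix()[:,2]
print(s["t"],s["tcp_pos"].round(4),s["tcp_rot"].round(2),s["joints"].round(1),"F",s["wrist_force"].round(1),"axial T",round(z@s["wrist_torque"],3),"tau6",s["tau"][5],"w",s["width"])
print("turn from grasp",np.degrees((RG.inv()*Rt).as_rotvec()).round(2))
E
python3 st.py
```

```text
2.75 [0.4945 0.2476 0.0826] [176.57 -29.97  11.69] [ 43.7   6.2 -53.1  71.7 -19.4  -9.6] F [ 0.6 -4.6  4.9] axial T -1.238 tau6 1.232537403702736 w 0.04345257857493136
turn from grasp [-0.08  0.14 -5.79]
```

Axial torque is 1.2 N m, well above the 0.15 breakaway, so this lid is tight. On to the next one.

Call:
drive_tool(
  targets=[0,0,0,0,0,6,1,0,0,0,0,0,6,-1,0,0,0,0,0,6,-1,0,0,0,0,0,6,-1,0,0,0,0,0,6,-1],
)

```text
t: 3.25
tcp_pos: [0.4937, 0.2498, 0.0815]
tcp_rot: [180.0, -30.0, 5.3]
wrist_force: [-0.9, -0.6, 1.3]
width: 0.0852
gripper_force: 0.0
```

Call:
drive_tool(
  targets=[0,0,-0.03,0,0,0,-1,0,0,-0.07,0,0,0,-1,0,0,-0.07,0,0,0,-1],
)

```text
t: 3.55
tcp_pos: [0.4576, 0.2493, 0.1458]
tcp_rot: [-179.5, -30.2, 5.1]
wrist_force: [-0.3, 1.7, -0.1]
width: 0.0855
gripper_force: 0.0
```

```bash
python3 st.py; python3 -c "
from h import *
go(grasp(1,.07),RG)"
```

```text
3.55 [0.4576 0.2493 0.1458] [-179.55  -30.17    5.12] [ 57.1  -1.7 -47.5  46.1 -32.8   1.1] F [-0.3  1.7 -0.1] axial T -0.017 tau6 1.15758765488863 w 0.08546011972987293
turn from grasp [ 0.51  0.17 -0.1 ]
shift [-0.0014, 0.1151, 0.004] turn [-0.51, -0.17, 0.1] t 3.55
```

The arm's wrist is close to a singularity in this tilted pose (joint 5 has a limit at -3.75°). I'll fit a simple arm model to the readings so far and pick a tilt for the other lids. Tilting about the closing axis keeps the pads flat on the lid.

```bash
cat > arm.py <<'E'
from h import *
from scipy.optimize import least_squares
def fk(q,p):
    q=np.radians(q); a1,h0,l1,l2,eo,e,L=p; phi=q[1]-q[2]
    Z=R.from_euler('z',q[0]); F=Z*R.from_euler('y',phi); B=F*R.from_euler('x',-q[3]); T=B*R.from_euler('y',-q[4])
    pos=Z.apply([a1+l1*np.sin(q[1]),0,h0+l1*np.cos(q[1])])+F.apply([l2,0,eo])+B.apply([0,-e,0])+T.apply([L,0,0])
    # tool z = T x ; j6 turns about it
    Rt=T*R.from_euler('y',90,degrees=True)*R.from_euler('z',-q[5])
    return pos,Rt
D=[([83.1719,14.651,6.139,-.023,-81.583,-16.306],[.21588,.5054,.23049],[179.9,0,-23.137]),
([76.157,-3.3825,-42.390,39.905,-47.737,-7.364],[.37832,.32174,.17967],[179.97,-30.18,5.415]),
([58.78,-3.562,-46.437,42.934,-36.397,3.149],[.44964,.24139,.15867],[-179.955,-30,4.75]),
([43.747,6.219,-53.155,71.818,-19.335,-15.481],[.494,.2485,.0826],[179.9455,-30.162,5.097]),
([43.7,6.2,-53.1,71.7,-19.4,-9.6],[.4945,.2476,.0826],[176.57,-29.97,11.69]),
([57.1,-1.7,-47.5,46.1,-32.8,1.1],[.4576,.2493,.1458],[-179.55,-30.17,5.12])]
sol=least_squares(lambda p:np.concatenate([fk(q,p)[0]-t for q,t,_ in D]),[0,.3,.4,.4,0,.15,.36]); P=sol.x
off=[(fk(q,P)[1].inv()*rot(r)).as_rotvec(degrees=True) for q,_,r in D]
OFF=R.from_euler('z',np.mean([o[2] if o[2]>-170 else o[2]+360 for o in off]),degrees=True)
LO=np.array([-168.99,-69.2,-62.41,-164.36,-168.68,-174.98]);HI=np.array([168.99,112.95,85.93,98.24,-3.75,174.98])
def ik(p,r,q0,lim=True):
    def f(q):
        a,b=fk(q,P); return np.r_[(a-p)*10,(b*OFF).inv().__mul__(r).as_rotvec()]
    s=least_squares(f,np.clip(q0,LO+1,HI-1),bounds=(LO,HI)); return s.x,np.abs(s.fun).max()
E
python3 - <<'E'
from arm import *
print(P.round(4),"res mm",(sol.fun*1e3).round(1)); print(np.round(off,1))
q=D[3][0]
zj=-RG.as_matrix()[:,2]; yj=RG.as_matrix()[:,1]
for i in (2,1,0):
  for tilt in (0,8,15,22,30):
    Rt=RG*R.from_euler('y',-tilt,degrees=True) 
    for half in (0,180):
      for tw in (0,-28):
        Rw=R.from_rotvec(-tw*zj,degrees=True)*Rt*R.from_euler('z',half,degrees=True)
        best=min((ik(LIDS[i]+Rw.as_matrix()[:,2]*.02,Rw,g) for g in (q,[20,6,-50,0,-30,60 if not half else -120],[20,6,-50,-70,-30,0])),key=lambda t:t[1])
        print(i,tilt,half,tw,best[0].round(0),"err",best[1].round(3),"toolz",Rw.as_matrix()[:,2].round(2))
E
```

```text
[-5.000e-04  1.479e-01  5.212e-01  4.012e-01  1.000e-04  1.545e-01
  3.621e-01] res mm [ 0.1 -0.   0.1  0.  -0.2 -0.1 -0.  -0.2 -0.1 -0.1 -0.1 -0.2  0.1  0.
  0.3 -0.1  0.5 -0. ]
[[ -0.   -0.  -90. ]
 [  0.   -0.  -90. ]
 [  0.    0.  -90. ]
 [  0.   -0.  -90. ]
 [ -0.   -0.  -90. ]
 [ -0.1   0.1 -90.1]]
2 0 0 0 [ 43.   6. -53.  72. -19. -16.] err 0.0 toolz [ 0.5   0.04 -0.87]
2 0 0 -28 [ 43.   6. -53.  72. -19.  12.] err 0.0 toolz [ 0.5   0.04 -0.87]
2 0 180 0 [ 43.   6. -53.  72. -19. 164.] err 0.0 toolz [ 0.5   0.04 -0.87]
2 0 180 -28 [  43.    6.  -53.   72.  -19. -168.] err 0.0 toolz [ 0.5   0.04 -0.87]
2 8 0 0 [ 51.   9. -40.  33. -29.  16.] err 0.0 toolz [ 0.37  0.03 -0.93]
2 8 0 -28 [ 52.  10. -41.  38. -32.  38.] err 0.0 toolz [ 0.39 -0.03 -0.92]
2 8 180 0 [  51.    9.  -40.   33.  -29. -164.] err 0.0 toolz [ 0.37  0.03 -0.93]
2 8 180 -28 [  52.   10.  -41.   38.  -32. -142.] err 0.0 toolz [ 0.39 -0.03 -0.92]
2 15 0 0 [ 50.  12. -29.  17. -39.  33.] err 0.0 toolz [ 0.26  0.02 -0.97]
2 15 0 -28 [ 53.  13. -31.  26. -43.  49.] err 0.0 toolz [ 0.29 -0.1  -0.95]
2 15 180 0 [  50
[... 3239 characters left out ...]
 [  29.    6.  -39.   24.  -34. -106.] err 0.0 toolz [ 0.29 -0.1  -0.95]
0 22 0 0 [ 23.  11. -24.   3. -47.  70.] err 0.0 toolz [ 0.14  0.01 -0.99]
0 22 0 -28 [ 30.  10. -33.  20. -44.  77.] err 0.0 toolz [ 0.19 -0.16 -0.97]
0 22 180 0 [  23.   11.  -24.    3.  -47. -110.] err 0.0 toolz [ 0.14  0.01 -0.99]
0 22 180 -28 [  30.   10.  -33.   20.  -44. -103.] err 0.0 toolz [ 0.19 -0.16 -0.97]
0 30 0 0 [ 21.  15. -16.   0. -58.  74.] err 0.0 toolz [ 0.  0. -1.]
0 30 0 -28 [ 30.  15. -25.  17. -54.  79.] err 0.0 toolz [ 0.07 -0.23 -0.97]
0 30 180 0 [  21.   15.  -16.    0.  -58. -106.] err 0.0 toolz [ 0.  0. -1.]
0 30 180 -28 [  30.   15.  -25.   17.  -54. -101.] err 0.0 toolz [ 0.07 -0.23 -0.97]
```

The model fits to 0.5 mm. I'll use a tool tilt 12° steeper than the jar axis.

```bash
cat >> h.py <<'E'
ZJ=-RG.as_matrix()[:,2]
RT=RG*R.from_euler('y',-12,degrees=True)
def pose(i,back=0,tw=0,over=.018):
    r=R.from_rotvec(ZJ*tw,degrees=True)*RT
    return LIDS[i]+r.as_matrix()[:,2]*over+ZJ*back, r
E
python3 - <<'E'
from arm import *
s=robot.get_state()
p,r=pose(1,.07); go(p,r,s); print(ik(p,r,s["joints"])[0].round(0))
q,r2=pose(1); print("then",r.inv().apply(q-p).round(4), ik(q,r2,s["joints"])[0].round(0))
for tw in (3,6,10,20,28,30):
    q2,r3=pose(1,0,tw); print(tw,r2.inv().apply(q2-q).round(4),(r2.inv()*r3).as_rotvec(degrees=True).round(2))
E
```

```text
shift [-0.0052, 0.1151, 0.0016] turn [-0.5, -12.17, 0.15] t 3.55
[ 43.  -2. -35.  16. -44.  42.]
then [0.0146 0.     0.0685] [ 39.   6. -37.  19. -33.  41.]
3 [ 0.      0.0002 -0.    ] [-0.62  0.   -2.93]
6 [ 0.      0.0004 -0.    ] [-1.25 -0.   -5.87]
10 [ 0.0001  0.0006 -0.    ] [-2.08 -0.   -9.78]
20 [ 0.0002  0.0013 -0.    ] [ -4.16  -0.   -19.56]
28 [ 0.0004  0.0018 -0.0001] [ -5.82   0.   -27.39]
30 [ 0.0005  0.0019 -0.0001] [ -6.24   0.   -29.34]
```

Call:
drive_tool(
  targets=[-0.005,0.115,0.0015,-0.5,-12.2,0.15,-1,-0.005,0.115,0.0015,-0.5,-12.2,0.15,-1,-0.005,0.115,0.0015,-0.5,-12.2,0.15,-1,-0.005,0.115,0.0015,-0.5,-12.2,0.15,-1,-0.005,0.115,0.0015,-0.5,-12.2,0.15,-1],
)

```text
t: 4.05
tcp_pos: [0.4662, 0.1298, 0.1382]
tcp_rot: [179.6, -17.9, 4.8]
wrist_force: [0.2, 0.2, 0.2]
width: 0.0855
gripper_force: 0.0
```

```bash
python3 st.py; python3 -c "
from h import *
go(*pose(1,.07)); go(*pose(1))"
```

```text
4.05 [0.4662 0.1298 0.1382] [179.57 -17.85   4.8 ] [ 42.3  -1.3 -34.9  16.3 -43.5  41.8] F [0.2 0.2 0.2] axial T -0.013 tau6 0.6712005659937859 w 0.0854953734022623
turn from grasp [ -0.51 -12.15   0.14]
shift [-0.0002, -0.0047, -0.0031] turn [0.49, 0.15, -0.19] t 4.05
shift [0.0145, -0.0053, 0.0653] turn [0.49, 0.15, -0.19] t 4.05
```

Call:
drive_tool(
  targets=[0.006,-0.005,0.025,0.5,0.15,-0.2,-1,0.011,-0.005,0.048,0.5,0.15,-0.2,-1,0.0145,-0.005,0.065,0.5,0.15,-0.2,-1,0.0145,-0.005,0.065,0.5,0.15,-0.2,-1,0.0145,-0.005,0.065,0.5,0.15,-0.2,-1],
)

```text
t: 4.55
tcp_pos: [0.4987, 0.1389, 0.0805]
tcp_rot: [179.9, -18.0, 5.2]
wrist_force: [-0.2, -0.4, -0.1]
width: 0.0854
gripper_force: 0.0
```

```bash
python3 st.py; python3 -c "
from h import *
go(*pose(1))"
```

```text
4.55 [0.4987 0.1389 0.0805] [179.93 -17.96   5.23] [ 39.4   6.3 -37.4  18.8 -32.8  41.2] F [-0.2 -0.4 -0.1] axial T 0.01 tau6 -0.022416830761358142 w 0.08538699746040222
turn from grasp [  0.03 -12.04  -0.22]
shift [0.0006, 0.0015, 0.0004] turn [-0.01, 0.04, 0.22] t 4.55
```

Call:
drive_tool(
  targets=[0,0.0015,0,0,0,0.2,-1,0,0.0015,0,0,0,0.2,1,0,0.0015,0,0,0,0.2,1,0,0.0015,0,0,0,0.2,1,0,0.0015,0,0,0,0.2,1],
  newtons=50,
)

```text
t: 5.05
tcp_pos: [0.4992, 0.1372, 0.0814]
tcp_rot: [-179.9, -18.0, 5.0]
wrist_force: [-2.9, -3.1, 4.9]
width: 0.0432
gripper_force: 52.4
```

Call:
drive_tool(
  targets=[0,0,0,0,0,0,1,0,0.0001,0,-0.4,0,-2,1,0,0.0003,0,-0.8,0,-4,1,0,0.0004,0,-1.2,0,-6,1,0,0.0004,0,-1.2,0,-6,1],
)

```text
t: 5.55
tcp_pos: [0.4996, 0.1366, 0.0816]
tcp_rot: [177.0, -17.9, 11.1]
wrist_force: [2.0, -5.1, 6.0]
width: 0.0433
gripper_force: 55.4
```

```bash
python3 st.py
```

```text
5.55 [0.4996 0.1366 0.0816] [176.99 -17.91  11.08] [ 39.7   6.3 -37.8  20.7 -33.2  44.7] F [ 2.  -5.1  6. ] axial T -1.4 tau6 1.6252074390649796 w 0.0433046998320926
turn from grasp [ -0.53 -11.92  -5.88]
```

This one is tight too, at 1.4 N m. By elimination the loose lid is the one at y≈0.027.

Call:
drive_tool(
  targets=[0,0,0,1.2,0,6,1,0,0,0,1.2,0,6,-1,0,0,0,1.2,0,6,-1,0,0,0,1.2,0,6,-1,0,0,0,1.2,0,6,-1],
)

```text
t: 6.05
tcp_pos: [0.4989, 0.137, 0.0804]
tcp_rot: [-180.0, -18.0, 5.0]
wrist_force: [0.3, -0.2, -0.1]
width: 0.0857
gripper_force: 0.0
```

Call:
drive_tool(
  targets=[-0.006,0,-0.03,0,0,0,-1,-0.0145,0,-0.068,0,0,0,-1,-0.0145,0,-0.068,0,0,0,-1,-0.0145,0,-0.068,0,0,0,-1],
)

```text
t: 6.45
tcp_pos: [0.4644, 0.1344, 0.1417]
tcp_rot: [-179.9, -18.1, 5.0]
wrist_force: [-0.1, -0.2, 0.9]
width: 0.0853
gripper_force: 0.0
```

```bash
python3 st.py; python3 -c "
from h import *
go(*pose(0,.07)); go(*pose(0))"
```

```text
6.45 [0.4644 0.1344 0.1417] [-179.85  -18.09    5.01] [ 42.8  -1.8 -34.8  15.8 -43.6  42.1] F [-0.1 -0.2  0.9] axial T -0.005 tau6 0.0039982520684134215 w 0.08526611886833109
turn from grasp [ 1.500e-01 -1.191e+01  1.000e-02]
shift [-0.0007, 0.1108, 0.0002] turn [-0.15, -0.09, 0.01] t 6.45
shift [0.0138, 0.111, 0.0687] turn [-0.15, -0.09, 0.01] t 6.45
```

Call:
drive_tool(
  targets=[0,0.04,0,-0.15,0,0,-1,0,0.08,0,-0.15,0,0,-1,-0.0005,0.111,0,-0.15,0,0,-1,-0.0005,0.111,0,-0.15,0,0,-1,-0.0005,0.111,0,-0.15,0,0,-1],
)

```text
t: 6.95
tcp_pos: [0.4733, 0.0223, 0.1395]
tcp_rot: [179.9, -17.9, 4.9]
wrist_force: [-0.7, 0.6, -0.2]
width: 0.0855
gripper_force: 0.0
```

```bash
python3 st.py; python3 - <<'E'
from h import *
s=robot.get_state(); im=robot.get_image("wrist"); cv2.imwrite("pics/w2.png",im[:,:,::-1])
go(*pose(0)); print(blobs(im,(200,100,440,350),90,90,500))
c=robot.calibration("wrist");Rt=rot(s["tcp_rot"]).as_matrix()
q=np.linalg.inv(c["mount"])@np.r_[Rt.T@(LIDS[0]-s["tcp_pos"]),1]; print((c["mtx"]@[q[0]/-q[2],-q[1]/-q[2],1])[:2].round(0))
E
```

```text
6.95 [0.4733 0.0223 0.1395] [179.88 -17.89   4.86] [ 26.9  -3.1 -34.1  10.  -42.8  61.5] F [-0.7  0.6 -0.2] axial T 0.033 tau6 0.1165724778547883 w 0.08546290466353317
turn from grasp [ -0.17 -12.11   0.11]
shift [0.0154, -0.0011, 0.0674] turn [0.13, 0.09, -0.06] t 7.0
[([313.6, 242.1], [64, 80, 100, 122, 9031])]
[314. 243.]
```

Call:
drive_tool(
  targets=[0.006,-0.001,0.025,0,0,0,-1,0.011,-0.001,0.048,0,0,0,-1,0.015,-0.001,0.067,0,0,0,-1,0.015,-0.001,0.067,0,0,0,-1,0.015,-0.001,0.067,0,0,0,-1],
)

```text
t: 7.5
tcp_pos: [0.508, 0.0277, 0.0812]
tcp_rot: [179.9, -17.9, 5.1]
wrist_force: [-0.5, -0.0, 0.1]
width: 0.0852
gripper_force: 0.0
```

Call:
drive_tool(
  targets=[0,0,0,0,0,0,1,0,0,0,0,0,0,1,0,0,0,0,0,0,1,0,0,0,0,0,0,1,0,0,0,0,0,0,1],
  newtons=60,
)

```text
t: 8.0
tcp_pos: [0.5085, 0.0271, 0.0825]
tcp_rot: [179.9, -18.1, 5.0]
wrist_force: [-3.5, -0.6, 6.4]
width: 0.043
gripper_force: 61.6
```

Call:
drive_tool(
  targets=[0,0.0001,0,-0.4,0,-2,1,0,0.0003,0,-0.8,0,-4,1,0,0.0004,0,-1.2,0,-6,1,0,0.0005,0,-1.6,0,-8,1,0,0.0005,0,-1.6,0,-8,1],
)

```text
t: 8.5
tcp_pos: [0.5089, 0.0268, 0.0827]
tcp_rot: [175.7, -17.8, 13.4]
wrist_force: [-2.0, -1.6, 6.5]
width: 0.0433
gripper_force: 61.6
```

```bash
python3 st.py
```

```text
8.5 [0.5089 0.0268 0.0827] [175.7  -17.8   13.45] [ 26.1   4.8 -37.6  15.3 -32.   64.8] F [-2.  -1.6  6.5] axial T 0.05 tau6 0.06077576195821166 w 0.04332033847385389
turn from grasp [ -0.85 -11.88  -8.19]
```

Axial torque is only 0.05 N m at 8°, so this is the loose lid. Continuing the turn.

Call:
drive_tool(
  targets=[0.0001,0.0004,0,-1.25,0,-5.87,1,0.0001,0.0007,0,-2.5,0,-11.7,1,0.0002,0.0011,0,-3.75,0,-17.6,1,0.0003,0.0015,0,-5,0,-23.5,1,0.0003,0.0015,0,-5.4,0,-25.4,1],
)

```text
t: 9.0
tcp_pos: [0.5095, 0.0252, 0.083]
tcp_rot: [163.1, -13.0, 39.5]
wrist_force: [-0.7, -3.2, 5.4]
width: 0.0427
gripper_force: 61.8
```

```bash
python3 st.py;  python3 - <<'E'
from arm import *
s=robot.get_state(); Rt=rot(s["tcp_rot"]); r=Rt.inv()
print("lift 60mm along jar axis in tool:",(r.apply(ZJ*.06)).round(4), "world", ZJ.round(3))
# tray frame: free half, 45 mm toward +y from centre
ty=-9.8; c=np.array([.5244,-.2686,.006]); ey=R.from_euler('z',ty,degrees=True).apply([0,1,0])
tgt=c+ey*.047; print("place xy",tgt)
# upright: rotate so ZJ->vertical, then yaw options
up=R.from_rotvec(np.cross(ZJ,[0,0,1])/np.linalg.norm(np.cross(ZJ,[0,0,1]))*30,degrees=True)
for yaw in range(-60,31,15):
    Rw=R.from_euler('z',yaw,degrees=True)*up*Rt
    g=Rt.inv().apply(s["tcp_pos"]-LIDS[0])
    for h in (.12,0):
        p=tgt+[0,0,.077+h]+Rw.apply(g); q,e=ik(p,Rw,s["joints"]); print(yaw,h,q.round(0),e.round(3),"tool z",Rw.as_matrix()[:,2].round(2))
E
```

```text
9.0 [0.5095 0.0252 0.083 ] [163.13 -13.02  39.48] [ 28.7   4.2 -44.   30.  -29.3  74.1] F [-0.7 -3.2  5.4] axial T -0.128 tau6 0.22002664860337973 w 0.04270387820256473
turn from grasp [ -3.63 -11.54 -34.19]
lift 60mm along jar axis in tool: [-0.0124  0.0001 -0.0587] world [-0.498 -0.044  0.866]
place xy [ 0.53239985 -0.22228583  0.006     ]
-60 0.12 [ -9.  27.  18.  -2. -92.  78.] 0.0 tool z [-0.19  0.07 -0.98]
-60 0 [ -9.  31.   7.  -2. -77.  79.] 0.0 tool z [-0.19  0.07 -0.98]
-45 0.12 [ -7.  27.  16.   0. -91.  91.] 0.0 tool z [-0.21  0.02 -0.98]
-45 0 [ -7.  31.   5.   0. -76.  91.] 0.0 tool z [-0.21  0.02 -0.98]
-30 0.12 [ -5.  26.  14.   3. -90. 104.] 0.0 tool z [-0.2  -0.03 -0.98]
-30 0 [ -5.  30.   3.   3. -74. 103.] 0.0 tool z [-0.2  -0.03 -0.98]
-15 0.12 [ -4.  25.  11.   6. -87. 117.] 0.0 tool z [-0.19 -0.09 -0.98]
-15 0 [ -4.  29.  -0.   6. -71. 116.] 0.0 tool z [-0.19 -0.09 -0.98]
0 0.12 [ -2.  23.   7.   8. -84. 130.] 0.0 tool z [-0.16 -0.13 -0.98]
0 0 [ -2.  28.  -4.   9. -68. 128.] 0.0 tool z [-0.16 -0.13 -0.98]
15 0.12 [ -1.  21.   4.  10. -80. 143.] 0.0 tool z [-0.12 -0.17 -0.98]
15 0 [ -1.  26.  -7.  11. -64. 140.] 0.0 tool z [-0.12 -0.17 -0.98]
30 0.12 [ -0.  19.   0.  12. -76. 156.] 0.0 tool z [-0.07 -0.19 -0.98]
30 0 [ -0.  24. -11.  13. -60. 153.] 0.0 tool z [-0.07 -0.19 -0.98]
```

Call:
drive_tool(
  targets=[0,0,0,0,0,0,1,-0.003,0,-0.014,0,0,0,1,-0.006,0,-0.028,0,0,0,1,-0.009,0,-0.043,0,0,0,1,-0.0124,0,-0.0587,0,0,0,1],
  newtons=80,
)

```text
t: 9.5
tcp_pos: [0.478, 0.0222, 0.1334]
tcp_rot: [163.3, -12.9, 39.2]
wrist_force: [0.3, 0.2, -2.9]
width: 0.0428
gripper_force: 83.1
```

Call:
drive_tool(
  targets=[-0.003,0,-0.014,0,0,0,1,-0.006,0,-0.028,0,0,0,1,-0.006,0,-0.028,0,0,0,1,-0.006,0,-0.028,0,0,0,1],
)

```text
t: 9.9
tcp_pos: [0.4645, 0.0214, 0.1579]
tcp_rot: [163.3, -13.0, 39.2]
wrist_force: [-0.1, -1.2, -3.7]
width: 0.0427
gripper_force: 83.2
```

```bash
python3 st.py;  python3 - <<'E'
from h import *
for n in ("scene",):
    im=robot.get_image(n); cv2.imwrite("pics/lift.png",cv2.resize(im[100:350,170:520],None,fx=2,fy=2)[:,:,::-1])
E
```

```text
9.9 [0.4645 0.0214 0.1579] [163.33 -12.97  39.24] [ 33.5  -6.2 -39.3  22.1 -44.6  79.6] F [-0.1 -1.2 -3.7] axial T 0.012 tau6 0.0034262849658261985 w 0.04268193788332375
turn from grasp [ -3.53 -11.68 -33.97]
```

View pics/lift.png

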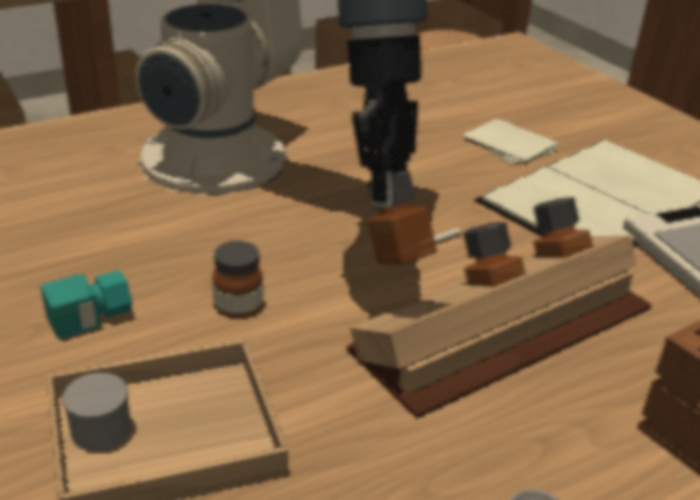

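The jar is out of its nest and hanging clear of the rack, and the other two are still seated. Next I measure the tray from two views and plan the carry.

```bash
cat > plan.py <<'E'
from arm import *
AX=np.array([-.0124,.0001,-.0587]);AX/=np.linalg.norm(AX)   # jar axis in tool frame
GV=np.array([.3,0,1.])*0                                     
R_end=rot([163.13,-13.02,39.48]); G=R_end.inv().apply(np.array([.5095,.0252,.083])-LIDS[0]) # tcp relative to lid, tool frame
def upright(yaw):
    r=R.from_euler('z',yaw,degrees=True)*R_end; a=r.apply(AX); v=np.cross(a,[0,0,1]); v/=np.linalg.norm(v)
    return R.from_rotvec(v*np.arccos(a[2]))*r
def placepose(lid,yaw=-15):
    r=upright(yaw); return np.array(lid)+r.apply(G),r
E
python3 - <<'E'
from plan import *
s=robot.get_state(); print("G",G.round(4))
tp=[(349.5,255.5),(362.8,182.8),(443,270),(453,199)]; sc=[(291.5,273.5),(313.5,328),(197.5,289.5),(201,345)]
Q=[]
for a,b in zip(tp,sc):
    p,r=tri(ray("top",a),ray("scene",b)); Q.append(p); print(p.round(4),np.round(r,1))
print("centre",np.mean(Q,0).round(4))
# floor edge check; lid now
print("lid now",(s["tcp_pos"]-rot(s["tcp_rot"]).apply(G)).round(4),"tilt now",rot(s["tcp_rot"]).apply(AX).round(3))
p,r=placepose([.50,-.10,.24]); go(p,r,s); q,e=ik(p,r,s["joints"]); print(p,q.round(0),e)
E
```

```text
G [0.0008 0.0005 0.0159]
[ 0.462  -0.1536  0.0207] [0.5 0.5]
[ 0.627  -0.1841  0.0219] [1.1 1.1]
[ 0.4296 -0.354   0.0284] [3.1 3.1]
[ 0.5859 -0.3835  0.0352] [0.3 0.3]
centre [ 0.5261 -0.2688  0.0266]
lid now [0.458  0.0225 0.172 ] tilt now [-0.495 -0.044  0.868]
shift [-0.0354, 0.1334, -0.04] turn [16.09, -26.72, 11.31] t 9.95
[ 0.4979646  -0.10154353  0.22426264] [  9.  17.   6.   3. -91. 105.] 6.328271240363392e-14
```

Call:
drive_tool(
  targets=[-0.008,0,-0.039,0,0,0,1,-0.02,0.03,-0.045,3,-5,2,1,-0.028,0.07,-0.045,7,-12,5,1,-0.032,0.105,-0.042,11,-18,8,1,-0.0354,0.1334,-0.04,14,-23,10,1],
)

```text
t: 10.45
tcp_pos: [0.5002, -0.103, 0.2249]
tcp_rot: [178.3, 8.3, 25.6]
wrist_force: [0.6, 1.6, -3.0]
width: 0.0428
gripper_force: 83.4
```

```bash
python3 st.py;  python3 - <<'E'
from plan import *
s=robot.get_state()
print("lid now",(s["tcp_pos"]-rot(s["tcp_rot"]).apply(G)).round(4),"axis",rot(s["tcp_rot"]).apply(AX).round(3))
p,r=placepose([.533,-.222,.16]); go(p,r,s); q,e=ik(p,r,s["joints"]); print(p,q.round(0),e)
E
```

```text
10.45 [ 0.5002 -0.103   0.2249] [178.25   8.29  25.62] [  9.   14.5   2.9   4.1 -85.9 106.2] F [ 0.6  1.6 -3. ] axial T -0.01 tau6 -0.18878303468227386 w 0.04281147127138811
turn from grasp [  2.29 -37.54 -21.2 ]
lid now [ 0.5011 -0.1014  0.2407] axis [-0.07  -0.002  0.998]
shift [-0.0125, 0.1194, 0.087] turn [1.88, -3.66, 1.23] t 10.45
[ 0.5309646  -0.22354353  0.14426264] [ -4.  26.   6.   6. -81. 117.] 5.278063194835702e-10
```

Call:
drive_tool(
  targets=[-0.003,0.03,0.022,0.5,-1,0.3,1,-0.007,0.065,0.047,1,-2,0.7,1,-0.01,0.095,0.07,1.5,-3,1,1,-0.0125,0.119,0.087,1.9,-3.7,1.2,1,-0.0125,0.119,0.087,1.9,-3.7,1.2,1],
)

```text
t: 10.95
tcp_pos: [0.5283, -0.2241, 0.1394]
tcp_rot: [-180.0, 12.2, 24.3]
wrist_force: [-0.8, 1.0, -3.9]
width: 0.0428
gripper_force: 83.5
```

```bash
python3 st.py;  python3 - <<'E'
from plan import *
s=robot.get_state()
print("lid now",(s["tcp_pos"]-rot(s["tcp_rot"]).apply(G)).round(4),"axis",rot(s["tcp_rot"]).apply(AX).round(3))
p,r=placepose([.533,-.222,.092]); go(p,r,s); q,e=ik(p,r,s["joints"]); print(p,q.round(0),e)
a=robot.get_image("scene")[180:400,170:370]; b=robot.get_image("top")[150:290,330:470]
a=cv2.resize(a,(400,440)); b=cv2.resize(b,(400,400)); b=cv2.copyMakeBorder(b,0,40,0,0,cv2.BORDER_CONSTANT)
cv2.imwrite("pics/pre.png",np.hstack([a,b])[:,:,::-1])
E
```

```text
10.95 [ 0.5283 -0.2241  0.1394] [-179.97   12.24   24.29] [ -3.7  25.9   5.8   5.8 -80.8 116.5] F [-0.8  1.  -3.9] axial T 0.012 tau6 0.28565889224410057 w 0.0427546528375088
turn from grasp [  3.08 -41.84 -19.49]
lid now [ 0.5304 -0.2225  0.1551] axis [0.006 0.    1.   ]
shift [0.016, 0.0007, 0.0611] turn [-0.13, 0.31, -0.02] t 10.95
[ 0.5309646  -0.22354353  0.07626264] [ -4.  29.   0.   6. -72. 116.] 4.1744385725905886e-13
```

View pics/pre.png

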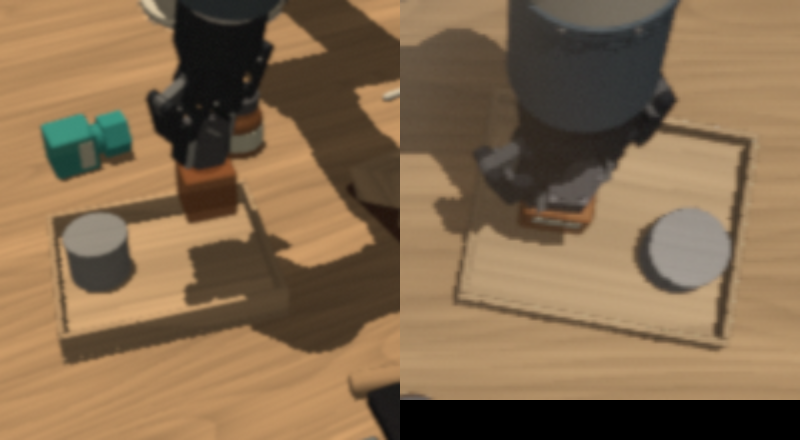

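The jar hangs upright over the free half of the tray, well away from the tin. Lowering it.

Call:
drive_tool(
  targets=[0.004,0,0.015,0,0.3,0,1,0.008,0,0.03,0,0.3,0,1,0.012,0.0005,0.045,0,0.3,0,1,0.016,0.0007,0.059,0,0.3,0,1,0.016,0.0007,0.06,0,0.3,0,1],
)

```text
t: 11.55
tcp_pos: [0.5323, -0.2199, 0.0815]
tcp_rot: [179.9, 11.6, 24.6]
wrist_force: [0.2, -0.4, -3.3]
width: 0.0429
gripper_force: 83.5
```

```bash
python3 st.py;  python3 - <<'E'
from plan import *
s=robot.get_state()
print("lid now",(s["tcp_pos"]-rot(s["tcp_rot"]).apply(G)).round(4),"axis",rot(s["tcp_rot"]).apply(AX).round(4))
print("down 10mm",rot(s["tcp_rot"]).inv().apply([0,0,-.01]).round(4))
E
```

```text
11.55 [ 0.5323 -0.2199  0.0815] [179.87  11.62  24.55] [ -3.3  28.1   0.7   5.8 -72.8 115.7] F [ 0.2 -0.4 -3.3] axial T -0.011 tau6 -0.03797059063799679 w 0.04290464162058315
turn from grasp [  3.07 -41.18 -19.77]
lid now [ 0.5343 -0.2184  0.0973] axis [-0.0051 -0.0018  1.    ]
down 10mm [ 0.002  -0.      0.0098]
```

Call:
drive_tool(
  targets=[0.0008,0,0.004,0,0,0,1,0.0016,0,0.008,0,0,0,1,0.002,0,0.01,0,0,0,1,0.002,0,0.01,0,0,0,1],
)

```text
t: 11.95
tcp_pos: [0.5331, -0.221, 0.0727]
tcp_rot: [179.8, 11.5, 24.5]
wrist_force: [-0.2, -0.1, -1.8]
width: 0.0426
gripper_force: 83.5
```

Call:
drive_tool(
  targets=[0.0003,0,0.0015,0,0,0,1,0.0003,0,0.0015,0,0,0,1],
)

```text
t: 12.15
tcp_pos: [0.5331, -0.2211, 0.0712]
tcp_rot: [179.8, 11.5, 24.5]
wrist_force: [-0.5, 0.1, -3.8]
width: 0.043
gripper_force: 83.5
```

Call:
drive_tool(
  targets=[0.0003,0,0.0015,0,0,0,1,0.0003,0,0.0015,0,0,0,1],
)

```text
t: 12.35
tcp_pos: [0.5329, -0.2211, 0.0694]
tcp_rot: [179.8, 11.5, 24.5]
wrist_force: [0.0, 0.7, -2.5]
width: 0.0425
gripper_force: 83.5
```

Call:
drive_tool(
  targets=[0.0002,0,0.001,0,0,0,1,0.0002,0,0.001,0,0,0,1],
)

```text
t: 12.55
tcp_pos: [0.5332, -0.2211, 0.0687]
tcp_rot: [179.8, 11.5, 24.5]
wrist_force: [0.8, -0.2, -2.8]
width: 0.0428
gripper_force: 83.8
```

Call:
drive_tool(
  targets=[0.0002,0,0.001,0,0,0,1,0.0002,0,0.001,0,0,0,1],
)

```text
t: 12.75
tcp_pos: [0.5334, -0.2213, 0.0685]
tcp_rot: [179.7, 11.5, 24.5]
wrist_force: [-0.1, -0.3, 3.3]
width: 0.043
gripper_force: 84.4
```

Call:
drive_tool(
  targets=[0.0002,0,0.001,0,0,0,1,0.0002,0,0.001,0,0,0,1],
)

```text
t: 12.95
tcp_pos: [0.5336, -0.2214, 0.0683]
tcp_rot: [179.7, 11.5, 24.5]
wrist_force: [-1.3, 1.4, 8.7]
width: 0.0429
gripper_force: 85.1
```

It's in contact, with 8.7 N upward. Releasing, then retreating straight up.

Call:
drive_tool(
  targets=[0,0,0,0,0,0,0.1,0,0,0,0,0,0,-0.4,0,0,0,0,0,0,-1,0,0,0,0,0,0,-1,0,0,0,0,0,0,-1],
)

```text
t: 13.45
tcp_pos: [0.533, -0.2211, 0.0663]
tcp_rot: [179.8, 11.5, 24.5]
wrist_force: [-0.3, 0.4, 0.0]
width: 0.0854
gripper_force: 0.0
```

Call:
drive_tool(
  targets=[-0.004,0,-0.02,0,0,0,-1,-0.01,0,-0.049,0,0,0,-1,-0.018,0,-0.088,0,0,0,-1,-0.024,0,-0.118,0,0,0,-1,-0.024,0,-0.118,0,0,0,-1],
)

```text
t: 13.95
tcp_pos: [0.5352, -0.2215, 0.192]
tcp_rot: [179.4, 11.1, 24.4]
wrist_force: [0.8, -0.2, -0.2]
width: 0.0855
gripper_force: 0.0
```

```bash
python3 st.py;  python3 - <<'E'
from plan import *
s=robot.get_state()
a=robot.get_image("scene")[180:400,170:520]; w=robot.get_image("wrist")
a=cv2.resize(a,(476,300)); w=cv2.resize(w,(320,300))
cv2.imwrite("pics/post.png",np.hstack([a,w])[:,:,::-1])
E
```

```text
13.95 [ 0.5352 -0.2215  0.192 ] [179.42  11.1   24.44] [ -3.4  24.2  11.1   5.7 -86.5 117.1] F [ 0.8 -0.2 -0.2] axial T 0.044 tau6 0.0590311037376523 w 0.08545427209406947
turn from grasp [  2.71 -40.6  -19.8 ]
```

View pics/post.png

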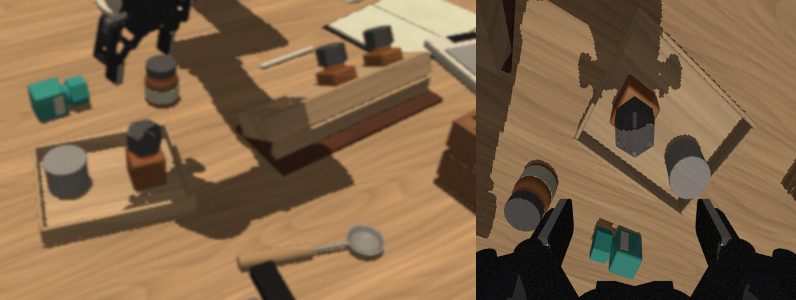

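The jar stands upright on the tray floor with its lid turned. The other two jars, the tin and the honey jar are in place, and the arm is clear.

```bash
python3 -c "
from rig import robot
print(robot.finish_job())"
```

```text
the job is handed in; nothing more can be done
None
```

The loose lid was on the jar at the rack's -y end: I turned it about 30° in the rack, then set that jar upright on the free half of the tray floor, let go, and handed the job in at about 14 s (no verdict was returned).

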